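# Stack the sample rack and load its flask

## Robot

A 6-joint arm with a two-finger parallel gripper is mounted at the origin on a cart in front of the work surface, level with it; the furniture and walls round the work are solid. World frame = base frame: x ahead of the robot, y to its left, z up, the work surface at z = 0. Lengths are in m, angles in rad, forces in N, time in s.
With the tool pointing down it reaches from about 0.375 to 0.75 m from the base axis. Payload 9 kg.
Tool frame: the origin (TCP) lies midway between the tips of the shut fingers; the grasp point (between the pads) lies arm.pinch_z behind it (arm.pinch_z is the distance from the TCP to the grasp point, in m); z points along the fingers, y is the direction in which the jaws open and shut (so a half turn about z gives the same grasp; the last joint's range is limited). The gripper opens to 85 mm and grips with 20 to 120 N. Pads are 22 mm wide; open, the fingers measure 114 mm over their backs; the gripper's body (76 mm by 85 mm) begins 54 mm behind the grasp point. The pads swing forward as they close: fully open they stand 13 mm farther back than shut.
Start: joints at [0.89, 0.104, 0.097, 1.564, 0, 1.353], TCP at [0.268, 0.537, 0.231] pointing down, gripper open.
Joint ranges: [-2.99, 2.99], [-0.84, 1.86], [-1.1, 1.16], [-1.84, 2.11], [-1.51, 1.56], [-3.14, 3.14]. Speed limits (rad/s): [2.22, 2.22, 2.57, 3.14, 3.14, 3.14].

## Interface

Orientations are given as a unit quaternion [w, x, y, z].
In Python, from plant import arm, cams gives the robot as it stands.
- The arm moves only by the tool carry_out, never from a script. Its argument "increments" is a list of rows, each an object of numbers: "tx", "ty", "tz": the shift along the tool's x, y, z in mm; "ax", "ay", "az": the turn, a rotation vector about the tool's x, y, z in rad; "hand": the opening, from 0 (shut) to 1 (fully open). In form: [{"tx": .., "ty": .., "tz": .., "ax": .., "ay": .., "az": .., "hand": ..}, ...]. A call has 1 to 20 rows; each row is the pose to reach, as a shift and turn from the pose measured when the call began, along the tool's axes at that moment; what a row does not reach only later rows make up. A row lasts 1/8 s, in which the tool goes at most 62.5 mm and 10.7 degrees, less where a joint would pass 70% of its speed; a pose out of reach is approached as far as the arm can. A call with a gripper value outside its range is refused whole. The fingers move at their own pace and stop on an object; "newtons" is the grip in N (left out, the last holds). Time passes only in rows, so rows that repeat a pose let the fingers close. It gives the time, the measured TCP pose, the force and the opening at its end, in the units of the state.
- arm.state(): the state, without advancing time (a new reading comes with each control period).
- cams.read_camera(name): name is "side" or "top"; returns a dict with "img" (480x640x3 uint8, red, green, blue), "intrinsics" (3x3 intrinsics, pixels), "view" (4x4, takes a point from world to camera coordinates). Camera axes: x right, y up, looking along -z (the intrinsics and any distortion apply to the point x, -y, -z); pixel columns grow to the right and rows downward; lengths in m; the calibration is good to about 2 mm. A picture is of the moment at which its call begins. There is no depth.
- arm.hand_in(): hands the job in, once; it reports no verdict.
The state is a dict: "t": time; "q": joint angles; "qvel": joint speeds; "effort": joint torques, N m; "tool_pos": TCP position; "ee_rot": TCP orientation; "force": force on the tool from outside, world axes, zero at the start; "torque": the same for the moment, N m; "finger_gap": opening from 0.0 (shut) to 1.0 (fully open).
Only numpy, scipy, OpenCV 4.12 (cv2) and the standard library are available. Lean on these libraries where they do the work, as an engineer would, in place of code of your own. Each camera call takes 0.05 s, during which the arm holds its last target.

## Task

Lift the rack's upper tier by its handle and lower it onto the base tier, so that its four corner posts are all fully home in the four corner cups; do not let go of it before it is down. Then stand the white-capped flask upright in either of the two pockets on the upper tier. Leave the jar and the dish on the base tier in place, and never tip the flask over.

Things in the scene. Friction and masses are not known exactly. Their poses are not given: they have to be found in the camera images.
- upper_tier: Loose upper tier of an aluminium rack, about 0.5 kg, on four posts. Origin: middle of the footprint at the post feet; z up. Posts 16 mm diameter, tapered to 8 mm over the lowest 8 mm, at x = +-75, y = +-68 mm. Slatted deck 174 (x) x 160 (y) mm, z = 75 to 83 mm; on it two open pockets and between them a handle bar along x. Same after a half turn about z.
- handle (a point): Centre of the upper tier's black handle bar, 128 mm above its feet. Bar 96 mm long along the tier's x, 12 mm wide (y), 14 mm high (z), with uprights at its ends (x = +-44 mm) and 38 mm free between bar and deck. The tier's centre of mass is straight below. Axes as upper_tier.
- base_tier: Heavy fixed base tier: grey board 200 (x) x 186 (y) mm, top 12 mm above the table. Origin: middle of underside, on the table; z up. Four round cups at x = +-75, y = +-68 mm: inside diameter 22 mm, 22 mm deep to the board, then a mouth flared to 33 mm, its rim 40 mm above the table. Fully home, the tier's feet rest on the board: its origin is 12 mm above this one, x axes parallel, either way round.
- pocket_left (a point): Middle of the floor (deck top) of the pocket at y = +44 mm of the upper tier. Pocket inside 58 mm along the tier's x, 51 mm along its y, open above, walls 3 mm thick and 18 mm high. Axes as upper_tier.
- pocket_right (a point): The same for the like pocket at y = -44 mm of the upper tier.
- sample_flask: Loose square sample flask with white ribbed cap, about 0.075 kg, 87 mm tall. Origin: centre of its underside; z up. Body 50 mm along its x, 43 mm along its y, up to 41 mm high; above that a neck about 35 x 32 mm; cap about 33 x 33 mm from z = 67 to 86 mm. The 50 mm side goes along the 58 mm side of the pocket (either way round).
- amber_jar: Amber jar with white cap, 45 mm diameter, 55 mm tall, standing loose on the base tier's board between the cups. Origin: centre of underside. Bystander: it ends up under the upper tier.
- dish: Petri dish, 64 mm diameter, 14 mm tall, lying loose on the base tier's board between the cups. Origin: centre of underside. Bystander.
Mind the look-alikes: they are no part of the job. What is shaped like the sample_flask but red is not meant.

How it is judged:
By the outcome, as a careful person would: the job done as asked, in the order asked, and still so for the second after the job is handed in, with the robot touching nothing.
It also fails if it takes over 72 s, if anything falls off the work surface, if the arm or the gripper's body presses on something with over 40 N, if the wrist force passes 120 N, or if a joint passes its speed limit or range.

## Working session

There is one attempt and no reset: what is moved stays moved. The work goes in short steps, Python scripts to look and compute and a tool call to move; the robot and the scene stay as the last step left them, time stands still between calls to the robot, and variables do not carry over. Pictures are saved under pics/ and viewed, and the job is handed in when it is done.

Besides the shell and the picture viewer there is one more tool, called after "Request:" as name(argument=value, ...), one argument or row to a line, values as JSON. carry_out: Moves the arm, as the interface text tells. Its arguments: {"type":"object","properties":{"increments":{"type":"array","items":{"type":"object","properties":{"tx":{"type":"number"},"ty":{"type":"number"},"tz":{"type":"number"},"ax":{"type":"number"},"ay":{"type":"number"},"az":{"type":"number"},"hand":{"type":"number"}}}},"newtons":{"type":"number"}},"required":["increments"]}

```bash
ls; mkdir -p pics; python3 - <<'E'
from plant import arm,cams
import cv2,numpy as np
print(arm.state(), arm.pinch_z)
for n in("side","top"):
    r=cams.read_camera(n); cv2.imwrite(f"pics/{n}0.png",r["img"][:,:,::-1]); print(n,r["intrinsics"],r["view"],[k for k in r])
    np.savez(f"{n}.npz",K=r["intrinsics"],V=r["view"])
E
```

```text
pics
{'t': 0.0, 'q': array([ 8.90311726e-01,  1.04683674e-01,  9.64723852e-02,  1.56386797e+00,
       -2.48768386e-05,  1.35310604e+00]), 'qvel': array([-1.12742428e-03, -9.77948353e-05,  1.47016966e-03, -4.24411107e-05,
       -2.79569142e-04, -7.38082188e-04]), 'effort': array([ 2.89845939e-04, -5.56928480e+01,  5.03652799e+01,  1.68737001e-02,
       -4.98014542e-04, -1.45694673e-05]), 'tool_pos': array([0.26765823, 0.53663515, 0.23053317]), 'ee_rot': array([-2.67282433e-04,  2.29337610e-01,  9.73346726e-01, -5.83258801e-04]), 'force': array([-0.26018888,  0.41795163, -0.32124516]), 'torque': array([0.03074539, 0.01186593, 0.07606276]), 'finger_gap': 1.0028621583392667} 0.0187
side [[585.96349128   0.         314.07291039]
 [  0.         585.96349128 239.04097536]
 [  0.           0.           1.        ]] [[ 0.92805994 -0.37177167 -0.02214904 -0.54630491]
 [ 0.2414765   0.55539316  0.79575595 -0.20700752]
 [-0.2835381  -0.74385769  0.60521226 -1.17286965]
 [ 0.          0.          0.          1.        ]] ['img', 'intrinsics', 'view']
top [[525.79258259   0.         316.3799816 ]
 [  0.         525.79258259 240.19663584]
 [  0.           0.           1.        ]] [[-0.01891955 -0.9998196   0.00168004  0.0215002 ]
 [ 0.99415982 -0.01863383  0.10629692 -0.61578288]
 [-0.10624644  0.00368132  0.99433301 -1.13061298]
 [ 0.          0.          0.          1.        ]] ['img', 'intrinsics', 'view']
```

View pics/side0.png

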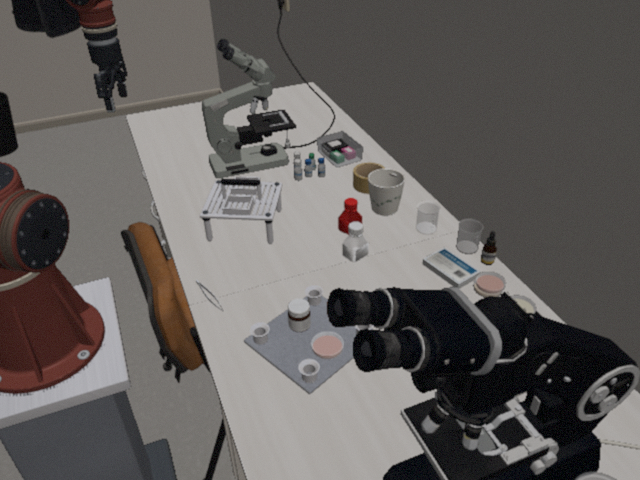

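View pics/top0.png

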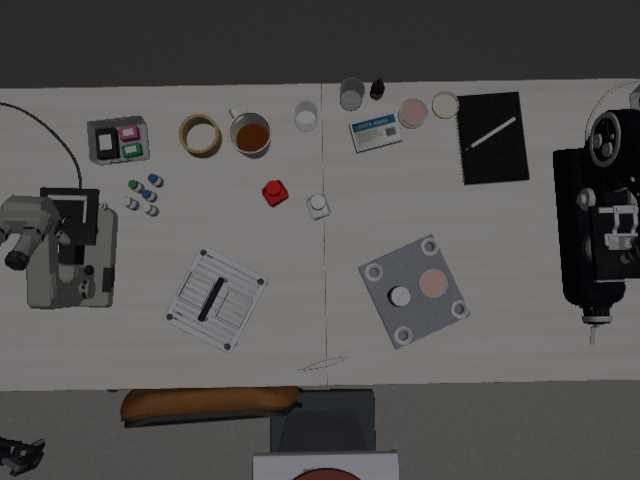

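The side view shows the rack tier at about (243,205), the base at (310,340) and the white flask at (355,242). In the top view they are at (217,300), (414,291) and (318,206). I'll enlarge these areas.

```bash
cat > h.py <<'E'
import numpy as np,cv2
def cam(n):
    z=np.load(f"{n}.npz"); return z["K"],z["V"]
def proj(n,P):
    K,V=cam(n); P=np.atleast_2d(P); c=P@V[:3,:3].T+V[:3,3]; c=c*[1,-1,-1]; u=c@K.T; return u[:,:2]/u[:,2:]
def back(n,uv,z):
    K,V=cam(n); uv=np.atleast_2d(uv).astype(float); d=np.c_[uv,np.ones(len(uv))]@np.linalg.inv(K).T*[1,-1,-1]
    R=V[:3,:3]; o=-R.T@V[:3,3]; d=d@R; return o+d*((z-o[2])/d[:,2])[:,None]
def crop(n,src,out,x,y,w,h,s,pts=None):
    im=cv2.imread(src)[y:y+h,x:x+w]; im=cv2.resize(im,None,fx=s,fy=s,interpolation=cv2.INTER_CUBIC); im=np.clip(im*1.4,0,255).astype(np.uint8)
    for i in range(0,w,10):
        cv2.line(im,(i*s,0),(i*s,6 if i%20 else 12),(0,255,255),1)
        if i%20==0: cv2.putText(im,str(x+i),(i*s,22),0,.35,(0,255,255))
    for i in range(0,h,10):
        cv2.line(im,(0,i*s),(6 if i%20 else 12,i*s),(0,255,255),1)
        if i%20==0: cv2.putText(im,str(y+i),(14,i*s+4),0,.35,(0,255,255))
    if pts is not None:
        for u,v in pts: cv2.drawMarker(im,(int(round((u-x+.5)*s)),int(round((v-y+.5)*s))),(0,255,0),0,9,1)
    cv2.imwrite(out,im)
E
python3 - <<'E'
from h import *
crop("top","pics/top0.png","pics/c1.png",155,240,125,120,5)
crop("top","pics/top0.png","pics/c2.png",350,230,125,125,4)
crop("top","pics/top0.png","pics/c3.png",255,170,80,60,8)
E
```

```text
(no output)
```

View pics/c1.png

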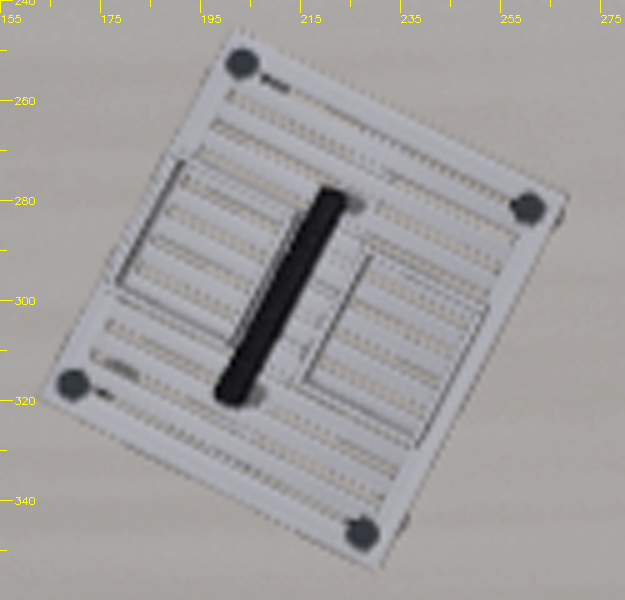

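View pics/c2.png

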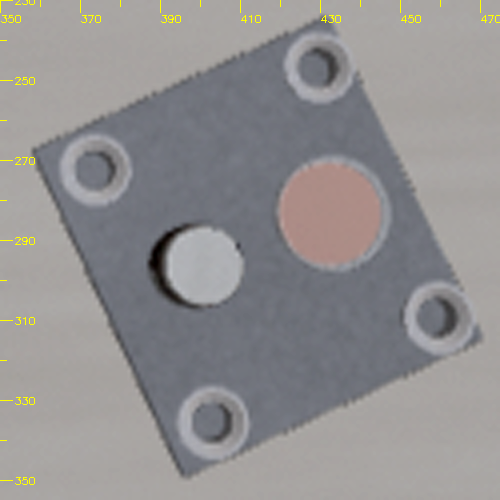

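View pics/c3.png

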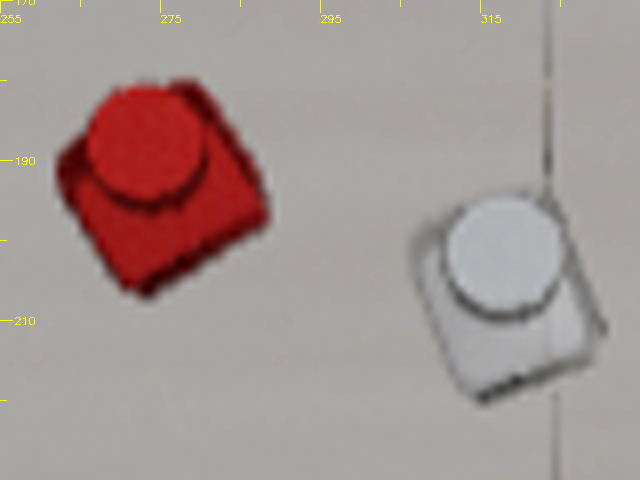

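```bash
cat > fit.py <<'E'
from h import *
from scipy.optimize import least_squares
def cp(P,x,y,s): return np.array([[x+(a+.5)/s-.5,y+(b+.5)/s-.5] for a,b in P])
def W(p,L,z0):
    c,s=np.cos(p[2]),np.sin(p[2]); L=np.array(L,float)
    return np.c_[p[0]+c*L[:,0]-s*L[:,1],p[1]+s*L[:,0]+c*L[:,1],L[:,2]+z0]
def fit(obs,p0,z0=0):
    f=lambda p: np.concatenate([(proj(n,W(p,L,z0))-uv).ravel() for n,L,uv in obs])
    r=least_squares(f,p0); return r.x,np.abs(r.fun).max(),r.fun
E
python3 - <<'E'
from fit import *
t=cp([(242,63),(529,208),(73,384),(362,534)],155,240,5)
print(back("top",t,.083))
B=cp([(320,68),(96,170),(438,318),(213,423)],350,230,4); print(back("top",B,.04))
bar=cp([(333,194),(231,395)],155,240,5); print("bar",back("top",bar,.135))
print("cap",back("top",cp([(505,253)],255,170,8),.086), "redcap",back("top",cp([(146,147)],255,170,8),.086))
# tier: x axis along bar: from low-left dot... bar direction image (231,395)->(333,194)= dots (362,534)->(529,208)
c=[[.075,.068,.083],[.075,-.068,.083],[-.075,.068,.083],[-.075,-.068,.083]]
p,m,f=fit([("top",c,t)],[.5,.2,-.4]); print("tier",p,m,np.round(f,2))
c2=[[a,b,.04] for a,b,_ in c]
pb,mb,fb=fit([("top",[c2[1],c2[0],c2[3],c2[2]],B)],[.5,-.2,.4]); print("base",pb,mb,np.round(fb,2))
for q in [1.57,0]:
    pass
# overlay in side
s=list(proj("side",W(p,c,0)))+list(proj("side",W(p,[[.044,0,.135],[-.044,0,.135]],0)))+list(proj("side",W(pb,c2,0)))
crop("side","pics/side0.png","pics/s1.png",190,165,105,80,7,s)
crop("side","pics/side0.png","pics/s2.png",235,275,130,115,6,s)
E
```

```text
[[0.58972373 0.24984484 0.083     ]
 [0.5263839  0.12919487 0.083     ]
 [0.45682228 0.31969088 0.083     ]
 [0.39298573 0.19937811 0.083     ]]
[[ 0.59644724 -0.23854263  0.04      ]
 [ 0.54281244 -0.11381129  0.04      ]
 [ 0.45913976 -0.29686021  0.04      ]
 [ 0.40530598 -0.17276808  0.04      ]]
bar [[0.53185882 0.2021617  0.135     ]
 [0.45298111 0.24260799 0.135     ]]
cap [[0.69380473 0.00573708 0.086     ]] redcap [[0.72423595 0.10090344 0.086     ]]
tier [ 0.49147138  0.22452762 -0.48483121] 0.21486649920694845 [ 0.05  0.1  -0.1   0.12  0.02  0.01  0.03 -0.21]
base [ 0.5009337  -0.20549323  0.40536883] 0.32864459318227546 [-0.07 -0.1  -0.18 -0.1   0.33  0.14 -0.08  0.05]
```

View pics/s1.png

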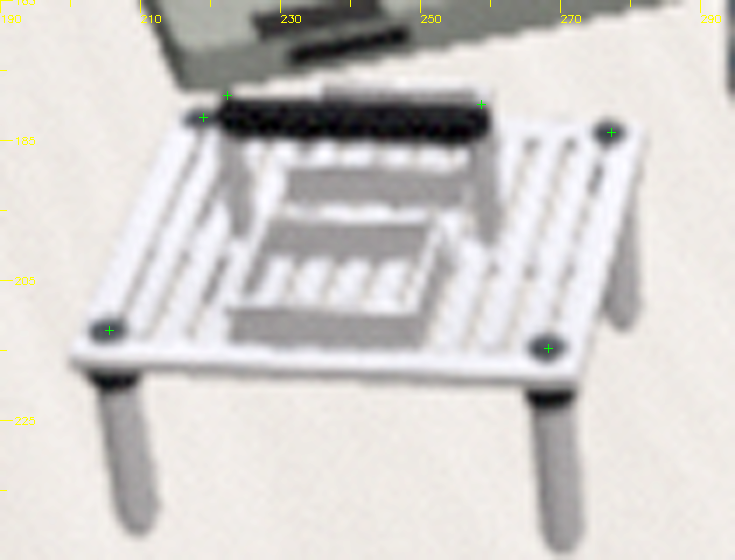

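View pics/s2.png

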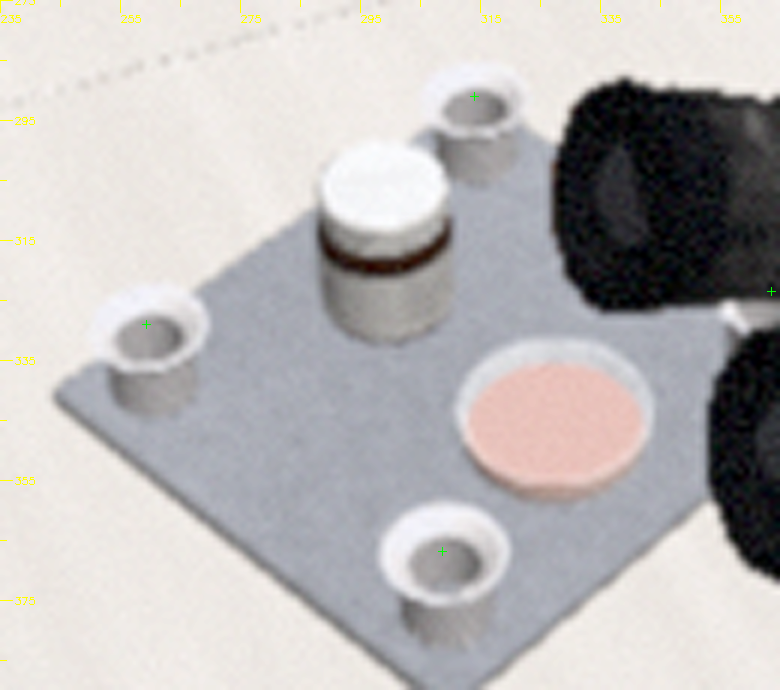

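Reprojection in the side view agrees to about 1 px. The jaws are already nearly in line with the tier's y axis. Next I'll work out the move to above the handle.

```bash
cat > mv.py <<'E'
import numpy as np
from scipy.spatial.transform import Rotation as R
from plant import arm
def st():
    s=arm.state(); q=s["ee_rot"]; return s,np.array(s["tool_pos"]),R.from_quat([q[1],q[2],q[3],q[0]])
def to(pos,yaw):  # tool y axis heading yaw, tool down
    s,p,r=st()
    y=np.array([np.cos(yaw),np.sin(yaw),0]); z=np.array([0,0,-1.]); x=np.cross(y,z)
    c=min((R.from_matrix(np.c_[k*x,k*y,z]) for k in(1,-1)),key=lambda T:(r.inv()*T).magnitude())
    d=r.inv().apply(np.array(pos)-p)*1000; a=(r.inv()*c).as_rotvec()
    return np.round(d,1),np.round(a,4)
def rep():
    s,p,r=st(); y=r.as_matrix()[:,1]
    print("t",round(s["t"],2),"p",np.round(p,4),"yaw",round(np.arctan2(y[1],y[0]),4),"zax",np.round(r.as_matrix()[:,2],4),"F",np.round(s["force"],1),"T",np.round(s["torque"],2),"gap",round(s["finger_gap"],3),"q",np.round(s["q"],2))
E
python3 - <<'E'
from mv import *
from h import *
rep()
Y=-.4848+np.pi/2
for P in [(.35,.36,.235),(.4915,.2245,.2),(.4915,.2245,.1095)]: print(P,*to(P,Y))
print(back("top",[[27,305],[103,305]],.0),back("top",[[17,258],[117,215]],.25))
E
```

```text
t 0.1 p [0.2677 0.5367 0.2306] yaw 1.108 zax [-7.e-04 -9.e-04 -1.e+00] F [ 0.5 -0.5 -0.6] T [-0.    0.02 -0.01] gap 0.998 q [ 0.89  0.1   0.1   1.56 -0.    1.35]
(0.35, 0.36, 0.235) [-152.5 -121.3   -4.3] [-0.0011 -0.0002  0.022 ]
(0.4915, 0.2245, 0.2) [-339.6 -179.4   30.8] [-0.0011 -0.0002  0.022 ]
(0.4915, 0.2245, 0.1095) [-339.7 -179.3  121.3] [-0.0011 -0.0002  0.022 ]
[[0.48554462 0.66173909 0.        ]
 [0.48231587 0.49135729 0.        ]] [[0.57088098 0.54682469 0.25      ]
 [0.6453556  0.36972611 0.25      ]]
```

Request:
carry_out(
  increments=[
    {"tx": -38,"ty": -30,"tz": -2,"az": 0.01,"hand": 1},
    {"tx": -76,"ty": -60,"tz": -4,"az": 0.022,"hand": 1},
    {"tx": -114,"ty": -90,"tz": -4,"az": 0.022,"hand": 1},
    {"tx": -153,"ty": -121,"tz": -4,"az": 0.022,"hand": 1},
    {"tx": -200,"ty": -136,"tz": -4,"az": 0.022,"hand": 1},
    {"tx": -246,"ty": -150,"tz": 0,"az": 0.022,"hand": 1},
    {"tx": -293,"ty": -165,"tz": 10,"az": 0.022,"hand": 1},
    {"tx": -325,"ty": -174,"tz": 25,"az": 0.022,"hand": 1},
    {"tx": -340,"ty": -179,"tz": 31,"az": 0.022,"hand": 1},
    {"tx": -340,"ty": -179,"tz": 31,"az": 0.022,"hand": 1},
    {"tx": -340,"ty": -179,"tz": 31,"az": 0.022,"hand": 1},
  ],
  newtons=90,
)

```text
schema error: expected keys tx, ty, tz, ax, ay, az, hand
```

```bash
python3 - <<'E'
from mv import *
from h import *
from plant import cams
rep()
Y=-.4848+np.pi/2
print(*to((.4915,.2245,.1095),Y))
im=cams.read_camera("side")["img"]; cv2.imwrite("pics/side1.png",im[:,:,::-1])
im=cams.read_camera("top")["img"]; cv2.imwrite("pics/top1.png",im[:,:,::-1])
crop("side","pics/side1.png","pics/s3.png",180,90,130,160,4,proj("side",arm.state()["tool_pos"]))
crop("top","pics/top1.png","pics/t3.png",155,230,130,130,4,proj("top",arm.state()["tool_pos"]))
cv2.imwrite("pics/st3.png",np.hstack([cv2.imread("pics/s3.png")[:520],cv2.imread("pics/t3.png")])[:, :800] if 0 else np.hstack([cv2.resize(cv2.imread("pics/s3.png"),(390,480)),cv2.resize(cv2.imread("pics/t3.png"),(410,480))]))
E
```

```text
t 0.1 p [0.2677 0.5367 0.2306] yaw 1.108 zax [-7.e-04 -9.e-04 -1.e+00] F [ 0.5 -0.5 -0.6] T [-0.    0.02 -0.01] gap 0.998 q [ 0.89  0.1   0.1   1.56 -0.    1.35]
[-339.7 -179.3  121.3] [-0.0011 -0.0002  0.022 ]
```

View pics/st3.png

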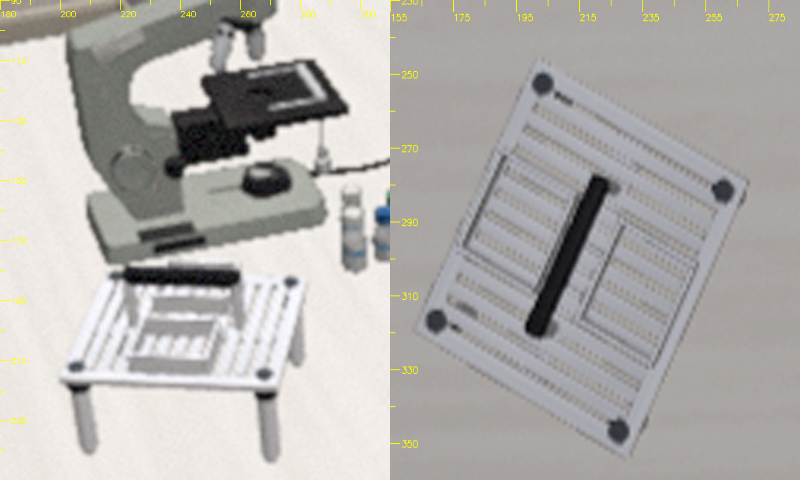

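The call was refused because every row needs all seven keys, so the arm hasn't moved and the pictures are unchanged. I'll send it again.

Request:
carry_out(
  increments=[
    {"tx": -38,"ty": -30,"tz": -2,"ax": 0,"ay": 0,"az": 0.01,"hand": 1},
    {"tx": -76,"ty": -60,"tz": -4,"ax": 0,"ay": 0,"az": 0.022,"hand": 1},
    {"tx": -114,"ty": -90,"tz": -4,"ax": 0,"ay": 0,"az": 0.022,"hand": 1},
    {"tx": -153,"ty": -121,"tz": -4,"ax": 0,"ay": 0,"az": 0.022,"hand": 1},
    {"tx": -200,"ty": -136,"tz": -4,"ax": 0,"ay": 0,"az": 0.022,"hand": 1},
    {"tx": -246,"ty": -150,"tz": 0,"ax": 0,"ay": 0,"az": 0.022,"hand": 1},
    {"tx": -293,"ty": -165,"tz": 10,"ax": 0,"ay": 0,"az": 0.022,"hand": 1},
    {"tx": -325,"ty": -174,"tz": 25,"ax": 0,"ay": 0,"az": 0.022,"hand": 1},
    {"tx": -340,"ty": -179,"tz": 31,"ax": 0,"ay": 0,"az": 0.022,"hand": 1},
    {"tx": -340,"ty": -179,"tz": 31,"ax": 0,"ay": 0,"az": 0.022,"hand": 1},
    {"tx": -340,"ty": -179,"tz": 31,"ax": 0,"ay": 0,"az": 0.022,"hand": 1},
  ],
  newtons=90,
)

```text
t: 1.58
tool_pos: [0.4915, 0.2256, 0.2006]
ee_rot: [-0.0, 0.24, 0.971, -0.0]
force: [-0.4, -0.4, 0.3]
finger_gap: 0.996
```

```bash
cat > look.py <<'E'
from mv import *
from h import *
from plant import cams
def look(tag,sc,tc,pts=None):
    pts=np.array(arm.state()["tool_pos"])[None] if pts is None else pts
    o=[]
    for n,(x,y,w,h) in (("side",sc),("top",tc)):
        f=f"pics/{tag}_{n}.png"; cv2.imwrite(f,cams.read_camera(n)["img"][:,:,::-1])
        crop(n,f,f"pics/{tag}_{n}c.png",x,y,w,h,4,proj(n,pts)); im=cv2.imread(f"pics/{tag}_{n}c.png"); k=min(400/im.shape[1],600/im.shape[0]); im=cv2.resize(im,None,fx=k,fy=k)
        o.append(cv2.copyMakeBorder(im,0,600-im.shape[0],0,400-im.shape[1],0))
    cv2.imwrite(f"pics/{tag}.png",np.hstack(o))
E
python3 - <<'E'
from look import *
rep()
Y=-.4848+np.pi/2
print(*to((.4915,.2245,.1095),Y))
look("a1",(180,90,130,160),(155,230,130,130))
E
```

```text
t 1.57 p [0.4915 0.2256 0.2006] yaw 1.087 zax [-1.e-04 -3.e-04 -1.e+00] F [-0.4 -0.4  0.3] T [-0.04  0.02  0.03] gap 0.996 q [ 0.19 -0.08 -0.14  1.51 -0.    0.67]
[-0.5 -1.  91.1] [-0.0003  0.      0.001 ]
```

View pics/a1.png

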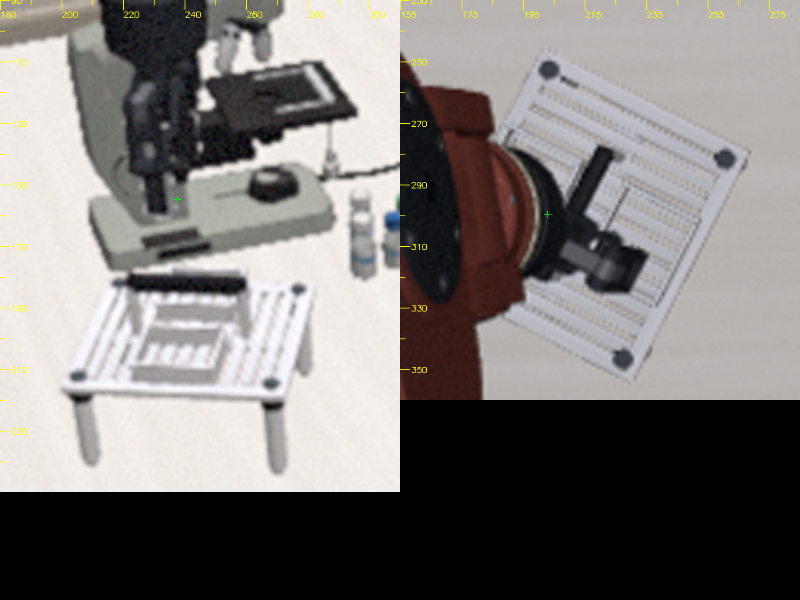

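The gripper is over the handle, with the jaws at side pixels (228–240,155). I'll descend and grip.

Request:
carry_out(
  increments=[
    {"tx": 0,"ty": -1,"tz": 20,"ax": 0,"ay": 0,"az": 0,"hand": 1},
    {"tx": 0,"ty": -1,"tz": 45,"ax": 0,"ay": 0,"az": 0,"hand": 1},
    {"tx": 0,"ty": -1,"tz": 70,"ax": 0,"ay": 0,"az": 0,"hand": 1},
    {"tx": 0,"ty": -1,"tz": 86,"ax": 0,"ay": 0,"az": 0,"hand": 1},
    {"tx": 0,"ty": -1,"tz": 91,"ax": 0,"ay": 0,"az": 0,"hand": 1},
    {"tx": 0,"ty": -1,"tz": 91,"ax": 0,"ay": 0,"az": 0,"hand": 1},
    {"tx": 0,"ty": -1,"tz": 91,"ax": 0,"ay": 0,"az": 0,"hand": 0},
    {"tx": 0,"ty": -1,"tz": 91,"ax": 0,"ay": 0,"az": 0,"hand": 0},
    {"tx": 0,"ty": -1,"tz": 91,"ax": 0,"ay": 0,"az": 0,"hand": 0},
    {"tx": 0,"ty": -1,"tz": 91,"ax": 0,"ay": 0,"az": 0,"hand": 0},
    {"tx": 0,"ty": -1,"tz": 91,"ax": 0,"ay": 0,"az": 0,"hand": 0},
    {"tx": 0,"ty": -1,"tz": 91,"ax": 0,"ay": 0,"az": 0,"hand": 0},
    {"tx": 0,"ty": -1,"tz": 91,"ax": 0,"ay": 0,"az": 0,"hand": 0},
    {"tx": 0,"ty": -1,"tz": 91,"ax": 0,"ay": 0,"az": 0,"hand": 0},
    {"tx": 0,"ty": -1,"tz": 91,"ax": 0,"ay": 0,"az": 0,"hand": 0},
    {"tx": 0,"ty": -1,"tz": 91,"ax": 0,"ay": 0,"az": 0,"hand": 0},
  ],
  newtons=90,
)

```text
t: 3.68
tool_pos: [0.4913, 0.2249, 0.11]
ee_rot: [0.0, 0.239, 0.971, 0.0]
force: [-1.2, 0.8, 5.6]
finger_gap: 0.116
```

```bash
python3 - <<'E'
from look import *
rep()
look("a2",(180,90,130,160),(155,230,130,130))
E
```

```text
t 3.67 p [0.4913 0.2249 0.11  ] yaw 1.0875 zax [ 9.e-04 -1.e-04 -1.e+00] F [-1.2  0.8  5.6] T [ 0.17  0.25 -0.01] gap 0.116 q [ 0.19 -0.07 -0.29  1.34 -0.    0.67]
```

View pics/a2.png

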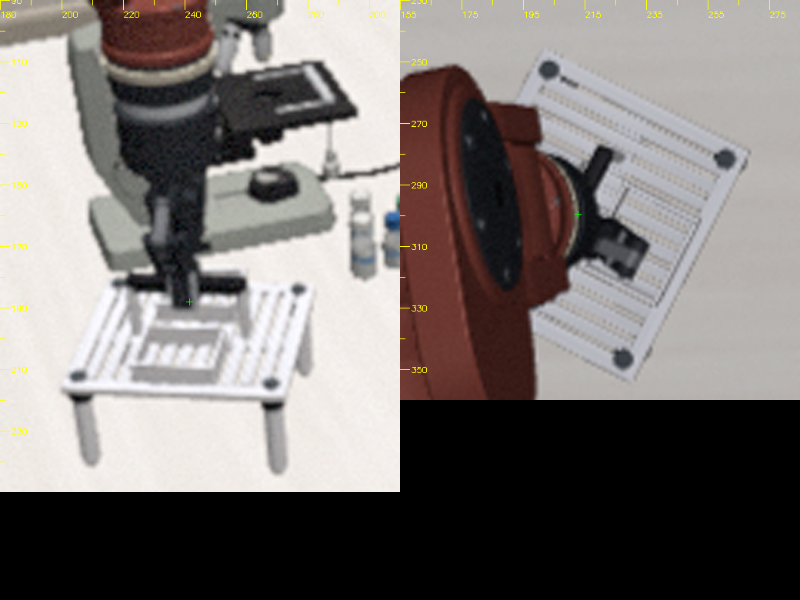

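The gripper is closed on the middle of the bar (gap 0.116). Now I'll lift it.

Request:
carry_out(
  increments=[
    {"tx": 0,"ty": 0,"tz": -5,"ax": 0,"ay": 0,"az": 0,"hand": 0},
    {"tx": 0,"ty": 0,"tz": -15,"ax": 0,"ay": 0,"az": 0,"hand": 0},
    {"tx": 0,"ty": 0,"tz": -30,"ax": 0,"ay": 0,"az": 0,"hand": 0},
    {"tx": 0,"ty": 0,"tz": -45,"ax": 0,"ay": 0,"az": 0,"hand": 0},
    {"tx": 0,"ty": 0,"tz": -60,"ax": 0,"ay": 0,"az": 0,"hand": 0},
    {"tx": 0,"ty": 0,"tz": -75,"ax": 0,"ay": 0,"az": 0,"hand": 0},
    {"tx": 0,"ty": 0,"tz": -90,"ax": 0,"ay": 0,"az": 0,"hand": 0},
    {"tx": 0,"ty": 0,"tz": -102,"ax": 0,"ay": 0,"az": 0,"hand": 0},
    {"tx": 0,"ty": 0,"tz": -110,"ax": 0,"ay": 0,"az": 0,"hand": 0},
    {"tx": 0,"ty": 0,"tz": -110,"ax": 0,"ay": 0,"az": 0,"hand": 0},
    {"tx": 0,"ty": 0,"tz": -110,"ax": 0,"ay": 0,"az": 0,"hand": 0},
  ],
)

```text
t: 5.15
tool_pos: [0.491, 0.2249, 0.2194]
ee_rot: [0.0, 0.239, 0.971, -0.0]
force: [-0.9, -0.2, -6.6]
finger_gap: 0.118
```

```bash
python3 - <<'E'
from look import *
rep()
YB=.4054+np.pi/2
print(*to((.5009,-.2055,.22),YB))
print(*to((.51,.02,.22),1.5))
look("a3",(160,60,160,200),(140,220,150,140))
E
```

```text
t 5.15 p [0.491  0.2249 0.2194] yaw 1.0875 zax [-0.e+00 -2.e-04 -1.e+00] F [-0.9 -0.2 -6.6] T [0.03 0.05 0.05] gap 0.118 q [ 0.19 -0.08 -0.11  1.54 -0.    0.67]
[-208.8 -376.5   -0.5] [-3.000e-04 -0.000e+00 -8.887e-01]
[-112.  -172.6   -0.6] [-3.000e-04  0.000e+00 -4.125e-01]
```

View pics/a3.png

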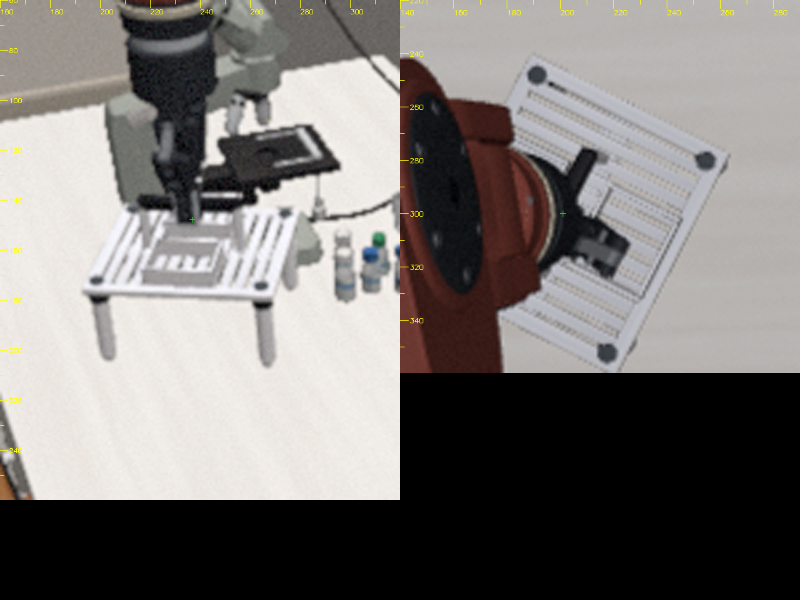

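The tier is held level at a weight of about 6 N. I'll move it over to the base while turning it.

Request:
carry_out(
  increments=[
    {"tx": -5,"ty": -10,"tz": 0,"ax": 0,"ay": 0,"az": -0.02,"hand": 0},
    {"tx": -15,"ty": -26,"tz": 0,"ax": 0,"ay": 0,"az": -0.06,"hand": 0},
    {"tx": -28,"ty": -50,"tz": 0,"ax": 0,"ay": 0,"az": -0.12,"hand": 0},
    {"tx": -44,"ty": -79,"tz": 0,"ax": 0,"ay": 0,"az": -0.18,"hand": 0},
    {"tx": -60,"ty": -108,"tz": 0,"ax": 0,"ay": 0,"az": -0.25,"hand": 0},
    {"tx": -76,"ty": -137,"tz": 0,"ax": 0,"ay": 0,"az": -0.32,"hand": 0},
    {"tx": -92,"ty": -166,"tz": 0,"ax": 0,"ay": 0,"az": -0.39,"hand": 0},
    {"tx": -108,"ty": -195,"tz": 0,"ax": 0,"ay": 0,"az": -0.46,"hand": 0},
    {"tx": -124,"ty": -224,"tz": 0,"ax": 0,"ay": 0,"az": -0.53,"hand": 0},
    {"tx": -140,"ty": -253,"tz": 0,"ax": 0,"ay": 0,"az": -0.6,"hand": 0},
    {"tx": -156,"ty": -282,"tz": 0,"ax": 0,"ay": 0,"az": -0.67,"hand": 0},
    {"tx": -172,"ty": -311,"tz": 0,"ax": 0,"ay": 0,"az": -0.74,"hand": 0},
    {"tx": -187,"ty": -338,"tz": 0,"ax": 0,"ay": 0,"az": -0.8,"hand": 0},
    {"tx": -199,"ty": -359,"tz": 0,"ax": 0,"ay": 0,"az": -0.85,"hand": 0},
    {"tx": -206,"ty": -371,"tz": 0,"ax": 0,"ay": 0,"az": -0.88,"hand": 0},
    {"tx": -209,"ty": -376.5,"tz": 0,"ax": 0,"ay": 0,"az": -0.889,"hand": 0},
    {"tx": -209,"ty": -376.5,"tz": 0,"ax": 0,"ay": 0,"az": -0.889,"hand": 0},
    {"tx": -209,"ty": -376.5,"tz": 0,"ax": 0,"ay": 0,"az": -0.889,"hand": 0},
  ],
)

```text
t: 7.5
tool_pos: [0.501, -0.205, 0.2194]
ee_rot: [-0.0, -0.202, 0.979, 0.0]
force: [-0.9, 0.5, -5.9]
finger_gap: 0.125
```

```bash
python3 - <<'E'
from look import *
from fit import W
rep()
YB=.4054+np.pi/2
print(*to((.5009,-.2055,.12),YB))
s,p,r=st()
y=r.as_matrix()[:,1]; pt=(p[0],p[1],np.arctan2(y[1],y[0])-np.pi/2)
foot=p[2]-.110
P=W(pt,[[a,b,h] for a in(-.075,.075) for b in(-.068,.068) for h in(0,.083)],foot)
look("b1",(220,180,160,200),(320,200,170,170),P)
E
```

```text
t 7.5 p [ 0.501  -0.205   0.2194] yaw 1.9766 zax [-3.e-04 -0.e+00 -1.e+00] F [-0.9  0.5 -5.9] T [ 0.02 -0.01  0.02] gap 0.125 q [-0.63 -0.08 -0.11  1.54 -0.   -1.04]
[ 0.3 -0.4 99.4] [ 0.0001 -0.0003  0.0005]
```

View pics/b1.png

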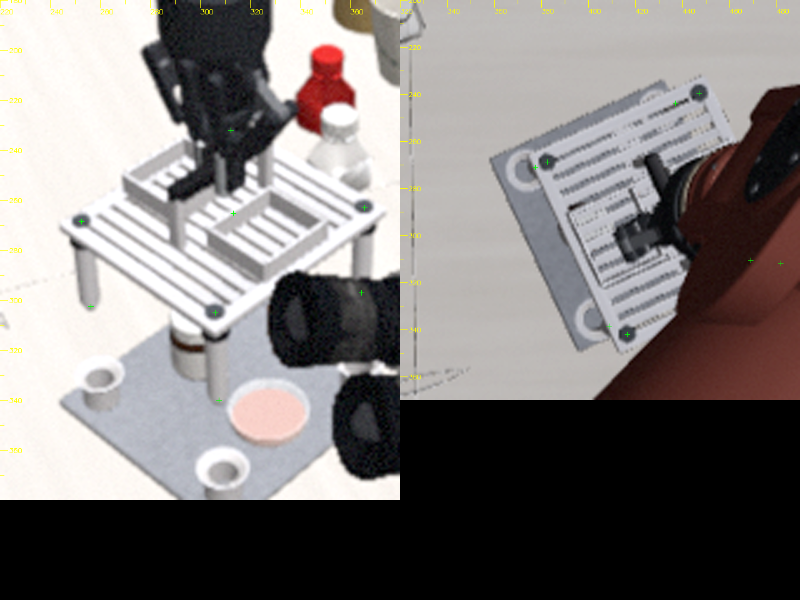

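The markers sit on the post tops and feet in both views, so the tier is level and in line. I'll lower it until the feet are at the rims.

Request:
carry_out(
  increments=[
    {"tx": 0,"ty": 0,"tz": 8,"ax": 0,"ay": 0,"az": 0,"hand": 0},
    {"tx": 0,"ty": 0,"tz": 22,"ax": 0,"ay": 0,"az": 0,"hand": 0},
    {"tx": 0,"ty": 0,"tz": 36,"ax": 0,"ay": 0,"az": 0,"hand": 0},
    {"tx": 0,"ty": 0,"tz": 50,"ax": 0,"ay": 0,"az": 0,"hand": 0},
    {"tx": 0,"ty": 0,"tz": 62,"ax": 0,"ay": 0,"az": 0,"hand": 0},
    {"tx": 0,"ty": 0,"tz": 68,"ax": 0,"ay": 0,"az": 0,"hand": 0},
    {"tx": 0,"ty": 0,"tz": 68,"ax": 0,"ay": 0,"az": 0,"hand": 0},
    {"tx": 0,"ty": 0,"tz": 68,"ax": 0,"ay": 0,"az": 0,"hand": 0},
  ],
)

```text
t: 8.6
tool_pos: [0.5014, -0.2053, 0.1521]
ee_rot: [0.0, -0.202, 0.979, -0.0]
force: [-0.1, -0.6, -5.9]
finger_gap: 0.119
```

```bash
python3 - <<'E'
from look import *
from fit import W
rep()
s,p,r=st()
y=r.as_matrix()[:,1]; pt=(p[0],p[1],np.arctan2(y[1],y[0])-np.pi/2)
foot=p[2]-.110
P=W(pt,[[a,b,h] for a in(-.075,.075) for b in(-.068,.068) for h in(0,.083)],foot)
look("b2",(230,220,150,185),(345,220,140,140),P)
E
```

```text
t 8.6 p [ 0.5014 -0.2053  0.1521] yaw 1.9769 zax [ 6.e-04 -7.e-04 -1.e+00] F [-0.1 -0.6 -5.9] T [-0.02 -0.    0.05] gap 0.119 q [-0.63 -0.08 -0.23  1.42 -0.   -1.04]
```

View pics/b2.png

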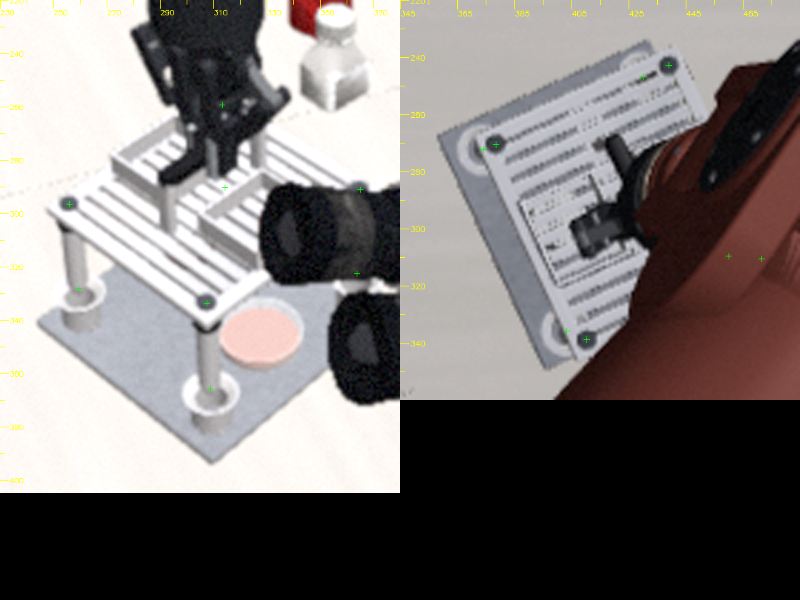

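The feet are centred over the cup mouths, in the left cup at (258,328) and the front cup at (308,366). I'll lower it in slowly.

Request:
carry_out(
  increments=[
    {"tx": 0,"ty": 0,"tz": 4,"ax": 0,"ay": 0,"az": 0,"hand": 0},
    {"tx": 0,"ty": 0,"tz": 8,"ax": 0,"ay": 0,"az": 0,"hand": 0},
    {"tx": 0,"ty": 0,"tz": 12,"ax": 0,"ay": 0,"az": 0,"hand": 0},
    {"tx": 0,"ty": 0,"tz": 16,"ax": 0,"ay": 0,"az": 0,"hand": 0},
    {"tx": 0,"ty": 0,"tz": 20,"ax": 0,"ay": 0,"az": 0,"hand": 0},
    {"tx": 0,"ty": 0,"tz": 23,"ax": 0,"ay": 0,"az": 0,"hand": 0},
    {"tx": 0,"ty": 0,"tz": 26,"ax": 0,"ay": 0,"az": 0,"hand": 0},
    {"tx": 0,"ty": 0,"tz": 28,"ax": 0,"ay": 0,"az": 0,"hand": 0},
    {"tx": 0,"ty": 0,"tz": 28,"ax": 0,"ay": 0,"az": 0,"hand": 0},
  ],
)

```text
t: 9.82
tool_pos: [0.5013, -0.2053, 0.124]
ee_rot: [0.0, -0.202, 0.979, -0.0]
force: [0.6, -0.0, -6.0]
finger_gap: 0.122
```

```bash
python3 -c "
from mv import *
rep()"
```

```text
t 9.82 p [ 0.5013 -0.2053  0.124 ] yaw 1.977 zax [ 5.e-04 -7.e-04 -1.e+00] F [ 0.6 -0.  -6. ] T [ 0.04 -0.01  0.01] gap 0.122 q [-0.63 -0.07 -0.27  1.37 -0.   -1.04]
```

No side load, and about 2 mm left to go.

Request:
carry_out(
  increments=[
    {"tx": 0,"ty": 0,"tz": 1,"ax": 0,"ay": 0,"az": 0,"hand": 0},
    {"tx": 0,"ty": 0,"tz": 2,"ax": 0,"ay": 0,"az": 0,"hand": 0},
    {"tx": 0,"ty": 0,"tz": 2.5,"ax": 0,"ay": 0,"az": 0,"hand": 0},
    {"tx": 0,"ty": 0,"tz": 2.5,"ax": 0,"ay": 0,"az": 0,"hand": 0},
    {"tx": 0,"ty": 0,"tz": 2.5,"ax": 0,"ay": 0,"az": 0,"hand": 0},
  ],
)

```text
t: 10.45
tool_pos: [0.5014, -0.2054, 0.122]
ee_rot: [0.0, -0.202, 0.979, -0.001]
force: [-3.8, -0.0, 2.5]
finger_gap: 0.119
```

```bash
python3 - <<'E'
from look import *
from fit import W
rep()
s,p,r=st()
y=r.as_matrix()[:,1]; pt=(.5009,-.2055,.4054)
P=W(pt,[[a,b,h] for a in(-.075,.075) for b in(-.068,.068) for h in(0.028,.083)],.012)
look("b3",(230,240,150,165),(345,220,140,140),P)
E
```

```text
t 10.45 p [ 0.5014 -0.2054  0.122 ] yaw 1.9769 zax [ 8.0e-04 -1.2e-03 -1.0e+00] F [-3.8 -0.   2.5] T [0.16 0.58 0.01] gap 0.119 q [-0.63 -0.07 -0.27  1.36 -0.   -1.04]
```

View pics/b3.png

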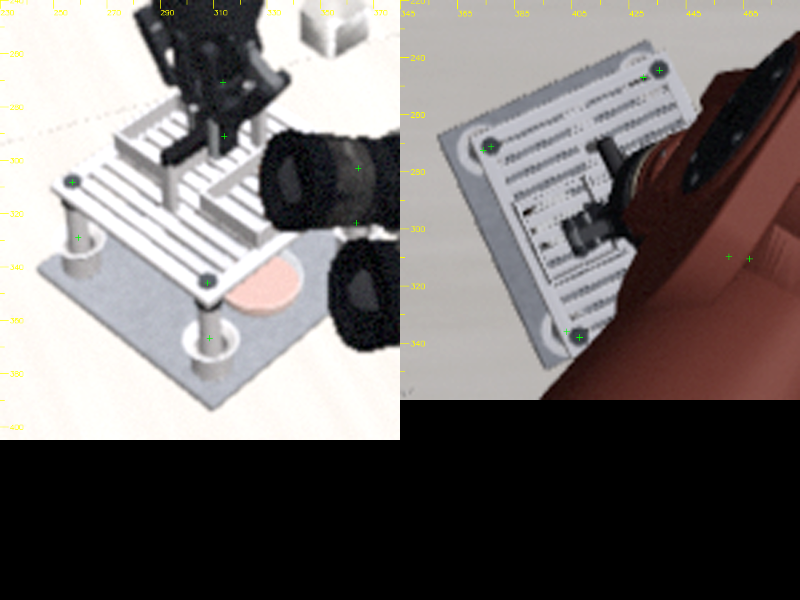

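The feet are down: TCP z is 0.122 as predicted, and the load has gone off the wrist. I'll open and rise.

Request:
carry_out(
  increments=[
    {"tx": 0,"ty": 0,"tz": 0,"ax": 0,"ay": 0,"az": 0,"hand": 0.5},
    {"tx": 0,"ty": 0,"tz": 0,"ax": 0,"ay": 0,"az": 0,"hand": 1},
    {"tx": 0,"ty": 0,"tz": 0,"ax": 0,"ay": 0,"az": 0,"hand": 1},
    {"tx": 0,"ty": 0,"tz": 0,"ax": 0,"ay": 0,"az": 0,"hand": 1},
    {"tx": 0,"ty": 0,"tz": 0,"ax": 0,"ay": 0,"az": 0,"hand": 1},
    {"tx": 0,"ty": 0,"tz": 0,"ax": 0,"ay": 0,"az": 0,"hand": 1},
    {"tx": 0,"ty": 0,"tz": -10,"ax": 0,"ay": 0,"az": 0,"hand": 1},
    {"tx": 0,"ty": 0,"tz": -30,"ax": 0,"ay": 0,"az": 0,"hand": 1},
    {"tx": 0,"ty": 0,"tz": -60,"ax": 0,"ay": 0,"az": 0,"hand": 1},
    {"tx": 0,"ty": 0,"tz": -90,"ax": 0,"ay": 0,"az": 0,"hand": 1},
    {"tx": 0,"ty": 0,"tz": -110,"ax": 0,"ay": 0,"az": 0,"hand": 1},
    {"tx": 0,"ty": 0,"tz": -110,"ax": 0,"ay": 0,"az": 0,"hand": 1},
  ],
)

```text
t: 12.05
tool_pos: [0.5023, -0.206, 0.235]
ee_rot: [0.002, -0.202, 0.979, -0.002]
force: [-0.5, -0.4, -0.4]
finger_gap: 0.996
```

```bash
python3 - <<'E'
from look import *
from fit import W
rep()
pt=(.5009,-.2055,.4054)
P=W(pt,[[a,b,h] for a in(-.075,.075) for b in(-.068,.068) for h in(0.028,.083)],.012)
look("b4",(230,240,150,165),(345,220,140,140),P)
# flask overlay in start pics
for yaw in (.36,):
    c=(.6938,.0057,yaw)
    L=[[a*.025,b*.0215,h] for a in(-1,1) for b in(-1,1) for h in(0,.041)]+[[0,0,.086]]
    crop("top","pics/top0.png","pics/f1.png",295,180,45,50,12,proj("top",W(c,L,0)))
    crop("side","pics/side0.png","pics/f2.png",330,210,45,60,10,proj("side",W(c,L,0)))
a,b=cv2.imread("pics/f1.png"),cv2.imread("pics/f2.png")
cv2.imwrite("pics/f.png",np.hstack([cv2.resize(a,(400,444)),cv2.resize(b,(333,444))]))
E
```

```text
t 12.05 p [ 0.5023 -0.206   0.235 ] yaw 1.9769 zax [ 0.0044 -0.0037 -1.    ] F [-0.5 -0.4 -0.4] T [-0.01  0.01  0.05] gap 0.996 q [-0.63 -0.08 -0.08  1.56 -0.   -1.04]
```

View pics/b4.png

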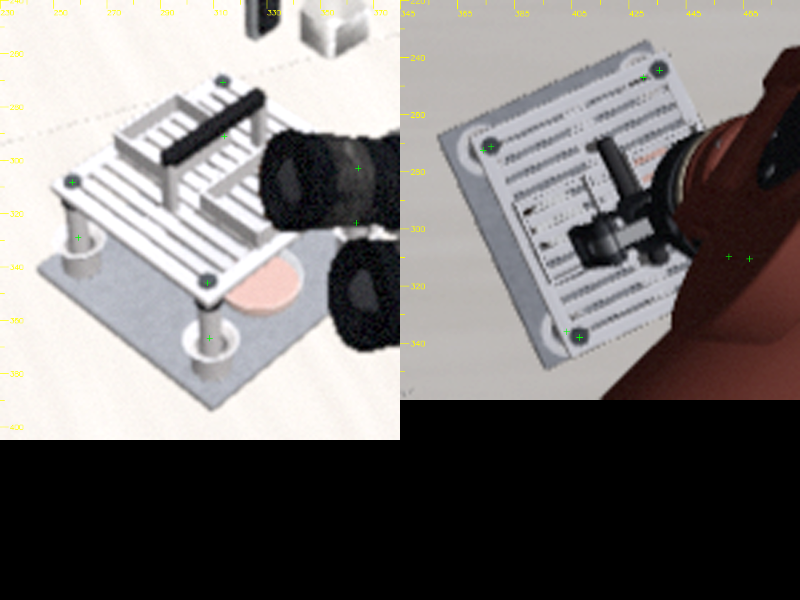

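View pics/f.png

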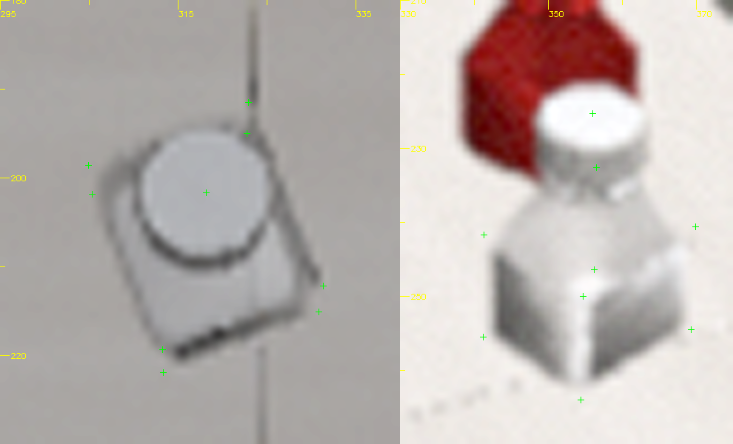

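The tier is home: in the side view the post tops (257,308), (307,345) and (313,270) sit on the predicted markers. The flask overlay fits with a yaw of about 0.37, and its body tapers up to the cap, so I'll grip the cap with the jaws along the flask's x.

```bash
python3 - <<'E'
from look import *
print(*to((.694,.006,.16),.37-0.0)); print(*to((.62,-.08,.2),.8))
E
```

```text
[-260.4  118.2   72.1] [-1.8000e-03 -9.0000e-04 -1.5347e+00]
[-158.4   68.4   32.1] [-0.0012  0.0015  1.1769]
```

Request:
carry_out(
  increments=[
    {"tx": -10,"ty": 4,"tz": -5,"ax": 0,"ay": 0,"az": 0.06,"hand": 1},
    {"tx": -30,"ty": 14,"tz": -5,"ax": 0,"ay": 0,"az": 0.17,"hand": 1},
    {"tx": -50,"ty": 23,"tz": -5,"ax": 0,"ay": 0,"az": 0.29,"hand": 1},
    {"tx": -70,"ty": 32,"tz": -5,"ax": 0,"ay": 0,"az": 0.41,"hand": 1},
    {"tx": -90,"ty": 41,"tz": 0,"ax": 0,"ay": 0,"az": 0.53,"hand": 1},
    {"tx": -110,"ty": 50,"tz": 5,"ax": 0,"ay": 0,"az": 0.65,"hand": 1},
    {"tx": -130,"ty": 59,"tz": 10,"ax": 0,"ay": 0,"az": 0.77,"hand": 1},
    {"tx": -150,"ty": 68,"tz": 15,"ax": 0,"ay": 0,"az": 0.89,"hand": 1},
    {"tx": -170,"ty": 77,"tz": 20,"ax": 0,"ay": 0,"az": 1.01,"hand": 1},
    {"tx": -190,"ty": 86,"tz": 30,"ax": 0,"ay": 0,"az": 1.13,"hand": 1},
    {"tx": -210,"ty": 95,"tz": 40,"ax": 0,"ay": 0,"az": 1.25,"hand": 1},
    {"tx": -230,"ty": 104,"tz": 50,"ax": 0,"ay": 0,"az": 1.37,"hand": 1},
    {"tx": -246,"ty": 112,"tz": 60,"ax": 0,"ay": 0,"az": 1.49,"hand": 1},
    {"tx": -256,"ty": 116,"tz": 67,"ax": 0,"ay": 0,"az": 1.58,"hand": 1},
    {"tx": -260,"ty": 118,"tz": 72,"ax": 0,"ay": 0,"az": 1.607,"hand": 1},
    {"tx": -260,"ty": 118,"tz": 72,"ax": 0,"ay": 0,"az": 1.607,"hand": 1},
    {"tx": -260,"ty": 118,"tz": 72,"ax": 0,"ay": 0,"az": 1.607,"hand": 1},
  ],
  newtons=30,
)

```text
t: 14.28
tool_pos: [0.6936, 0.0053, 0.1603]
ee_rot: [0.001, 0.565, 0.825, -0.0]
force: [-0.2, -0.4, -0.5]
finger_gap: 0.998
```

```bash
python3 - <<'E'
from look import *
rep()
print(*to((.694,.006,.058),.37))
look("d1",(300,140,120,150),(250,140,130,130))
E
```

```text
t 14.28 p [0.6936 0.0053 0.1603] yaw 0.3708 zax [ 0.0012 -0.0015 -1.    ] F [-0.2 -0.4 -0.5] T [-0.04 -0.07 -0.04] gap 0.998 q [-0.18  0.39  0.3   1.48 -0.    1.02]
[  0.7   0.6 102.3] [0.0006 0.0019 0.0008]
```

View pics/d1.png

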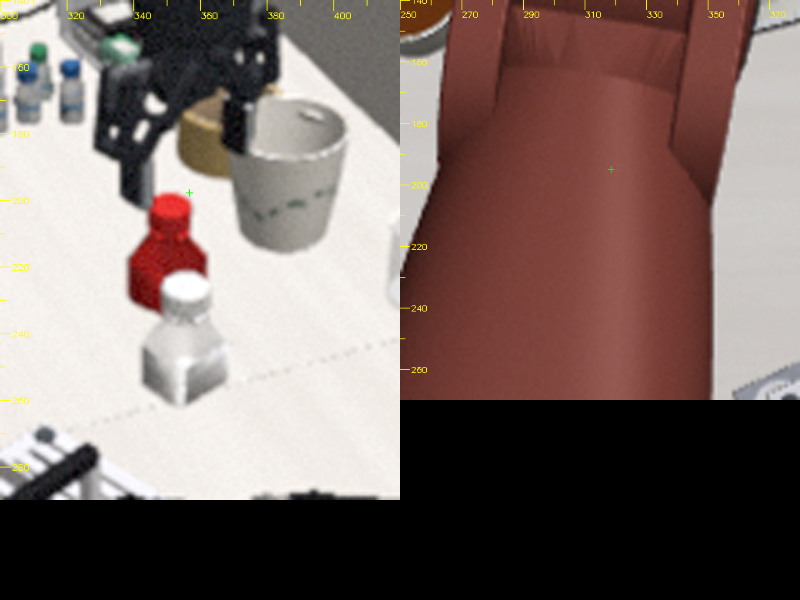

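The jaws straddle the flask along its x axis with the red flask clear. I'll descend and close gently.

Request:
carry_out(
  increments=[
    {"tx": 0.5,"ty": 0.5,"tz": 20,"ax": 0,"ay": 0.002,"az": 0,"hand": 1},
    {"tx": 0.5,"ty": 0.5,"tz": 45,"ax": 0,"ay": 0.002,"az": 0,"hand": 1},
    {"tx": 0.5,"ty": 0.5,"tz": 70,"ax": 0,"ay": 0.002,"az": 0,"hand": 1},
    {"tx": 0.5,"ty": 0.5,"tz": 92,"ax": 0,"ay": 0.002,"az": 0,"hand": 1},
    {"tx": 0.5,"ty": 0.5,"tz": 102,"ax": 0,"ay": 0.002,"az": 0,"hand": 1},
    {"tx": 0.5,"ty": 0.5,"tz": 102,"ax": 0,"ay": 0.002,"az": 0,"hand": 1},
    {"tx": 0.5,"ty": 0.5,"tz": 102,"ax": 0,"ay": 0.002,"az": 0,"hand": 0.6},
    {"tx": 0.5,"ty": 0.5,"tz": 102,"ax": 0,"ay": 0.002,"az": 0,"hand": 0.5},
    {"tx": 0.5,"ty": 0.5,"tz": 102,"ax": 0,"ay": 0.002,"az": 0,"hand": 0.45},
    {"tx": 0.5,"ty": 0.5,"tz": 102,"ax": 0,"ay": 0.002,"az": 0,"hand": 0.4},
    {"tx": 0.5,"ty": 0.5,"tz": 102,"ax": 0,"ay": 0.002,"az": 0,"hand": 0.36},
    {"tx": 0.5,"ty": 0.5,"tz": 102,"ax": 0,"ay": 0.002,"az": 0,"hand": 0.32},
    {"tx": 0.5,"ty": 0.5,"tz": 102,"ax": 0,"ay": 0.002,"az": 0,"hand": 0},
    {"tx": 0.5,"ty": 0.5,"tz": 102,"ax": 0,"ay": 0.002,"az": 0,"hand": 0},
    {"tx": 0.5,"ty": 0.5,"tz": 102,"ax": 0,"ay": 0.002,"az": 0,"hand": 0},
    {"tx": 0.5,"ty": 0.5,"tz": 102,"ax": 0,"ay": 0.002,"az": 0,"hand": 0},
  ],
  newtons=30,
)

```text
t: 16.38
tool_pos: [0.6947, 0.0057, 0.0593]
ee_rot: [0.001, 0.565, 0.825, 0.001]
force: [-0.4, 1.1, 6.7]
finger_gap: 0.399
```

```bash
python3 - <<'E'
from look import *
rep()
look("d2",(310,170,90,110),(250,140,130,130))
E
```

```text
t 16.38 p [0.6947 0.0057 0.0593] yaw 0.3702 zax [ 2.1e-03  2.0e-04 -1.0e+00] F [-0.4  1.1  6.7] T [ 0.02  0.12 -0.04] gap 0.399 q [-0.18  0.42  0.16  1.3   0.    1.02]
```

View pics/d2.png

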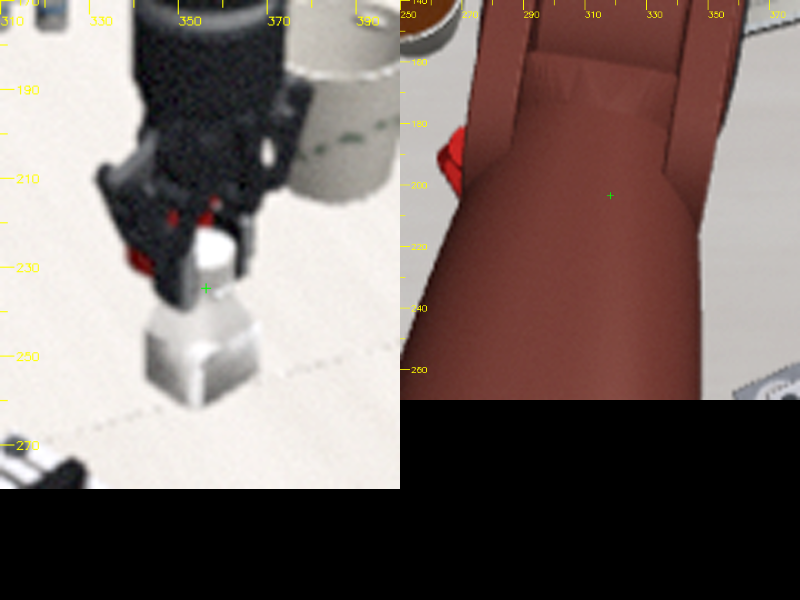

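The cap is gripped (gap 0.40) and the flask is upright. I'll lift it.

Request:
carry_out(
  increments=[
    {"tx": 0,"ty": 0,"tz": -5,"ax": 0,"ay": 0,"az": 0,"hand": 0},
    {"tx": 0,"ty": 0,"tz": -15,"ax": 0,"ay": 0,"az": 0,"hand": 0},
    {"tx": 0,"ty": 0,"tz": -30,"ax": 0,"ay": 0,"az": 0,"hand": 0},
    {"tx": 0,"ty": 0,"tz": -50,"ax": 0,"ay": 0,"az": 0,"hand": 0},
    {"tx": 0,"ty": 0,"tz": -70,"ax": 0,"ay": 0,"az": 0,"hand": 0},
    {"tx": 0,"ty": 0,"tz": -90,"ax": 0,"ay": 0,"az": 0,"hand": 0},
    {"tx": 0,"ty": 0,"tz": -110,"ax": 0,"ay": 0,"az": 0,"hand": 0},
    {"tx": 0,"ty": 0,"tz": -130,"ax": 0,"ay": 0,"az": 0,"hand": 0},
    {"tx": 0,"ty": 0,"tz": -145,"ax": 0,"ay": 0,"az": 0,"hand": 0},
    {"tx": 0,"ty": 0,"tz": -155,"ax": 0,"ay": 0,"az": 0,"hand": 0},
    {"tx": 0,"ty": 0,"tz": -155,"ax": 0,"ay": 0,"az": 0,"hand": 0},
  ],
)

```text
t: 17.85
tool_pos: [0.6947, 0.0056, 0.215]
ee_rot: [0.001, 0.565, 0.825, 0.001]
force: [0.1, 0.1, -1.5]
finger_gap: 0.396
```

```bash
python3 - <<'E'
from look import *
from fit import W
rep()
T=W((.5009,-.2055,.4054),[[0,.044,0]],0)[0]; print(T)
# flask yaw ~ .37 held; turn to .4054
print(*to((T[0],T[1],.215),.4054))
s,p,r=st()
look("d3",(300,90,110,150),(250,140,130,130),W((p[0],p[1],.37),[[a*.025,b*.0215,h] for a in(-1,1) for b in(-1,1) for h in(0,.041)],p[2]-.0593))
E
```

```text
t 17.85 p [0.6947 0.0056 0.215 ] yaw 0.3703 zax [ 0.003 -0.    -1.   ] F [ 0.1  0.1 -1.5] T [-0.03 -0.03  0.02] gap 0.396 q [-0.18  0.4   0.41  1.58  0.    1.02]
[ 0.483547   -0.16506643  0.        ]
[ -82.7 -258.6   -0.7] [ 0.0028  0.0012 -0.0351]
```

View pics/d3.png

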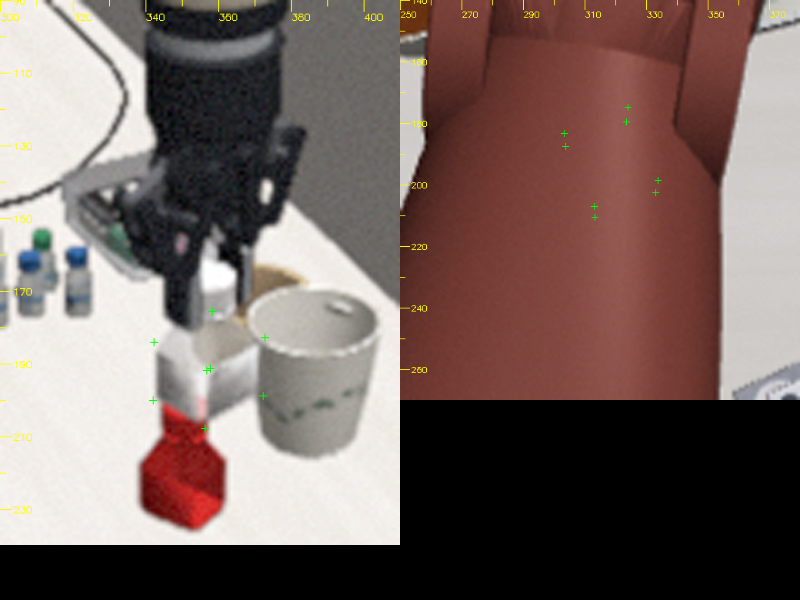

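The flask hangs upright, on its predicted outline at about (355,190). I'll move it over the left pocket, keeping it high.

Request:
carry_out(
  increments=[
    {"tx": -3,"ty": -10,"tz": 0,"ax": 0.001,"ay": 0.001,"az": -0.01,"hand": 0},
    {"tx": -9,"ty": -28,"tz": 0,"ax": 0.002,"ay": 0.001,"az": -0.02,"hand": 0},
    {"tx": -17,"ty": -52,"tz": 0,"ax": 0.003,"ay": 0.001,"az": -0.03,"hand": 0},
    {"tx": -25,"ty": -77,"tz": 0,"ax": 0.003,"ay": 0.001,"az": -0.035,"hand": 0},
    {"tx": -33,"ty": -102,"tz": 0,"ax": 0.003,"ay": 0.001,"az": -0.035,"hand": 0},
    {"tx": -41,"ty": -127,"tz": 0,"ax": 0.003,"ay": 0.001,"az": -0.035,"hand": 0},
    {"tx": -49,"ty": -152,"tz": 0,"ax": 0.003,"ay": 0.001,"az": -0.035,"hand": 0},
    {"tx": -57,"ty": -177,"tz": 0,"ax": 0.003,"ay": 0.001,"az": -0.035,"hand": 0},
    {"tx": -65,"ty": -202,"tz": 0,"ax": 0.003,"ay": 0.001,"az": -0.035,"hand": 0},
    {"tx": -73,"ty": -227,"tz": 0,"ax": 0.003,"ay": 0.001,"az": -0.035,"hand": 0},
    {"tx": -79,"ty": -247,"tz": 0,"ax": 0.003,"ay": 0.001,"az": -0.035,"hand": 0},
    {"tx": -83,"ty": -258.5,"tz": 0,"ax": 0.003,"ay": 0.001,"az": -0.035,"hand": 0},
    {"tx": -83,"ty": -258.5,"tz": 0,"ax": 0.003,"ay": 0.001,"az": -0.035,"hand": 0},
    {"tx": -83,"ty": -258.5,"tz": 20,"ax": 0.003,"ay": 0.001,"az": -0.035,"hand": 0},
    {"tx": -83,"ty": -258.5,"tz": 30,"ax": 0.003,"ay": 0.001,"az": -0.035,"hand": 0},
    {"tx": -83,"ty": -258.5,"tz": 30,"ax": 0.003,"ay": 0.001,"az": -0.035,"hand": 0},
    {"tx": -83,"ty": -258.5,"tz": 30,"ax": 0.003,"ay": 0.001,"az": -0.035,"hand": 0},
  ],
)

```text
t: 20.08
tool_pos: [0.4835, -0.1651, 0.1837]
ee_rot: [-0.001, 0.55, 0.835, -0.0]
force: [1.5, 0.6, -1.1]
finger_gap: 0.393
```

```bash
python3 - <<'E'
from look import *
from fit import W
rep()
print(*to((.4835,-.1651,.155),.4054))
s,p,r=st()
P=W((p[0],p[1],.4054),[[a*.025,b*.0215,h] for a in(-1,1) for b in(-1,1) for h in(0,.041)],p[2]-.0593)
look("e1",(250,200,110,140),(345,220,140,140),P)
crop("side","pics/e1_side.png","pics/e1z.png",260,220,80,75,10,proj("side",P))
E
```

```text
t 20.07 p [ 0.4835 -0.1651  0.1837] yaw 0.4056 zax [-1.5e-03 -1.0e-04 -1.0e+00] F [ 1.5  0.6 -1.1] T [-0.05 -0.01  0.  ] gap 0.393 q [-0.58 -0.17 -0.26  1.48 -0.    0.58]
[-0.   0.  28.7] [-0.0014 -0.0005  0.0002]
```

View pics/e1z.png

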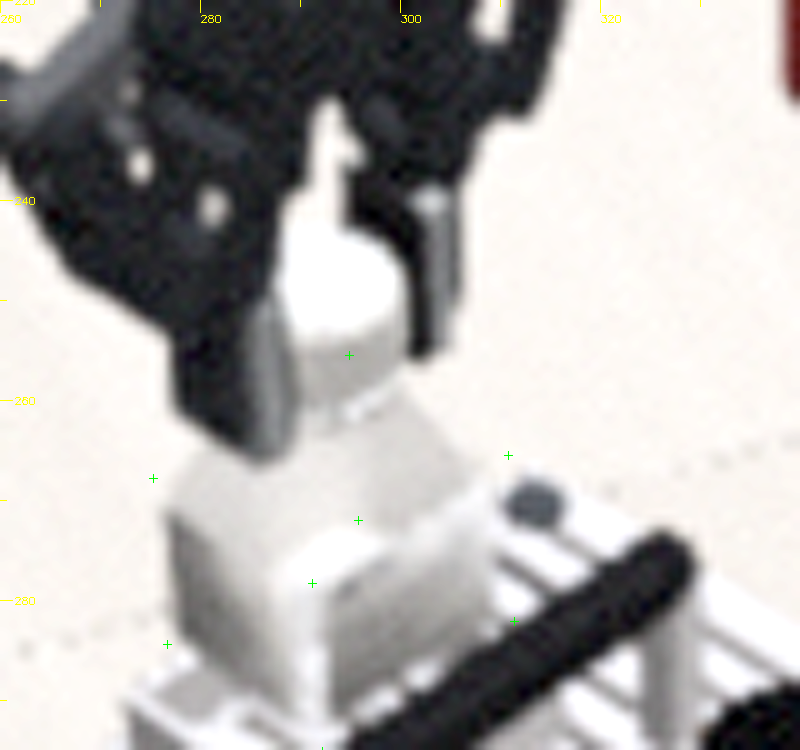

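View pics/e1.png

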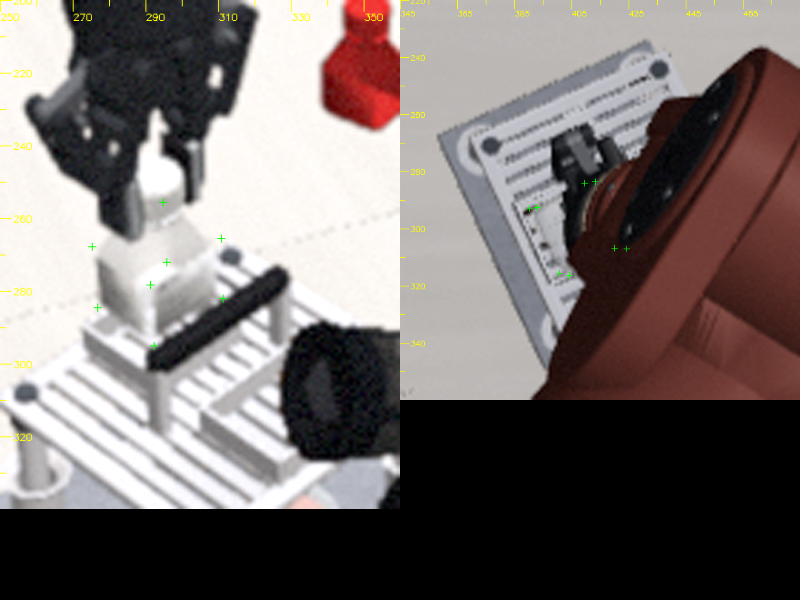

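The flask outline is within about 1 mm of the prediction and centred over the left pocket. I'll lower it slowly, to just above the floor first.

Request:
carry_out(
  increments=[
    {"tx": 0,"ty": 0,"tz": 5,"ax": 0,"ay": 0,"az": 0,"hand": 0},
    {"tx": 0,"ty": 0,"tz": 10,"ax": 0,"ay": 0,"az": 0,"hand": 0},
    {"tx": 0,"ty": 0,"tz": 14,"ax": 0,"ay": 0,"az": 0,"hand": 0},
    {"tx": 0,"ty": 0,"tz": 18,"ax": 0,"ay": 0,"az": 0,"hand": 0},
    {"tx": 0,"ty": 0,"tz": 21,"ax": 0,"ay": 0,"az": 0,"hand": 0},
    {"tx": 0,"ty": 0,"tz": 24,"ax": 0,"ay": 0,"az": 0,"hand": 0},
    {"tx": 0,"ty": 0,"tz": 24,"ax": 0,"ay": 0,"az": 0,"hand": 0},
  ],
)

```text
t: 21.05
tool_pos: [0.4834, -0.1652, 0.1597]
ee_rot: [-0.001, 0.55, 0.835, -0.0]
force: [-0.6, 0.1, -2.0]
finger_gap: 0.395
```

```bash
python3 - <<'E'
from look import *
from fit import W
rep()
s,p,r=st()
P=W((p[0],p[1],.4054),[[a*.025,b*.0215,h] for a in(-1,1) for b in(-1,1) for h in(0,.041)],p[2]-.0593)
look("e2",(250,200,110,140),(345,220,140,140),P)
crop("side","pics/e2_side.png","pics/e2z.png",260,225,80,75,10,proj("side",P))
E
```

```text
t 21.05 p [ 0.4834 -0.1652  0.1597] yaw 0.4054 zax [-1.5e-03 -2.0e-04 -1.0e+00] F [-0.6  0.1 -2. ] T [-0.01  0.01  0.05] gap 0.395 q [-0.59 -0.17 -0.3   1.44 -0.    0.58]
```

View pics/e2z.png

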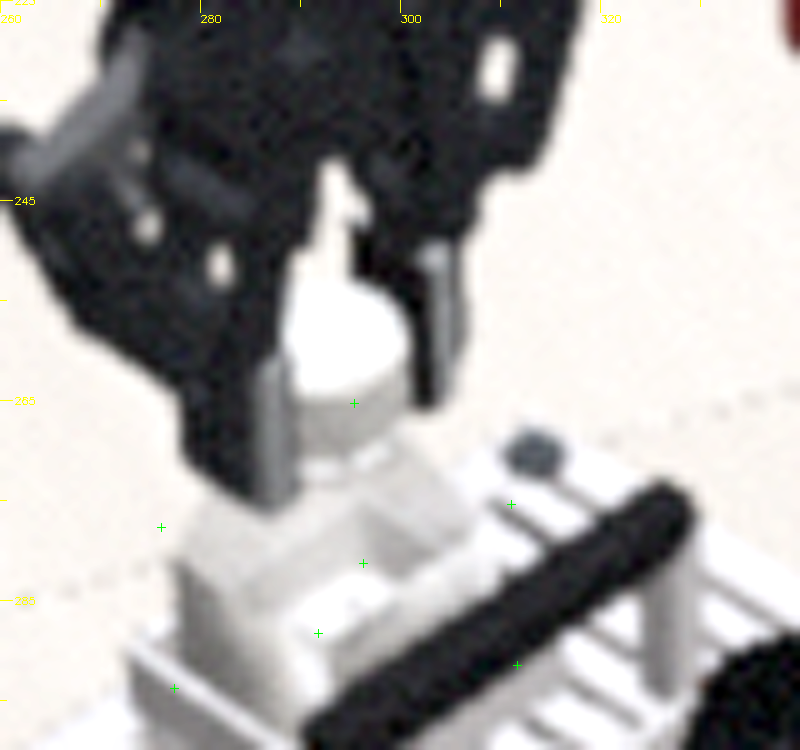

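The flask is inside the pocket with no side force. Now the last 5 mm.

Request:
carry_out(
  increments=[
    {"tx": 0,"ty": 0,"tz": 2,"ax": 0,"ay": 0,"az": 0,"hand": 0},
    {"tx": 0,"ty": 0,"tz": 4,"ax": 0,"ay": 0,"az": 0,"hand": 0},
    {"tx": 0,"ty": 0,"tz": 5,"ax": 0,"ay": 0,"az": 0,"hand": 0},
    {"tx": 0,"ty": 0,"tz": 5.5,"ax": 0,"ay": 0,"az": 0,"hand": 0},
    {"tx": 0,"ty": 0,"tz": 5.5,"ax": 0,"ay": 0,"az": 0,"hand": 0},
    {"tx": 0,"ty": 0,"tz": 5.5,"ax": 0,"ay": 0,"az": 0,"hand": 0},
  ],
)

```text
t: 21.9
tool_pos: [0.4836, -0.1653, 0.1545]
ee_rot: [-0.0, 0.55, 0.835, -0.0]
force: [-0.3, -0.4, -0.2]
finger_gap: 0.389
```

```bash
python3 -c "
from mv import *
rep()"
```

```text
t 21.9 p [ 0.4836 -0.1653  0.1545] yaw 0.4054 zax [-1.e-03 -5.e-04 -1.e+00] F [-0.3 -0.4 -0.2] T [-0.02 -0.    0.01] gap 0.389 q [-0.59 -0.17 -0.31  1.43 -0.    0.58]
```

Request:
carry_out(
  increments=[
    {"tx": 0,"ty": 0,"tz": 0.5,"ax": 0,"ay": 0,"az": 0,"hand": 0},
    {"tx": 0,"ty": 0,"tz": 1,"ax": 0,"ay": 0,"az": 0,"hand": 0},
    {"tx": 0,"ty": 0,"tz": 1.2,"ax": 0,"ay": 0,"az": 0,"hand": 0},
    {"tx": 0,"ty": 0,"tz": 1.2,"ax": 0,"ay": 0,"az": 0,"hand": 0},
  ],
)

```text
t: 22.4
tool_pos: [0.4839, -0.1654, 0.1541]
ee_rot: [0.0, 0.55, 0.835, -0.0]
force: [0.3, 1.3, 5.4]
finger_gap: 0.394
```

```bash
python3 -c "
from mv import *
rep()"
```

```text
t 22.4 p [ 0.4839 -0.1654  0.1541] yaw 0.4055 zax [-1.e-04 -9.e-04 -1.e+00] F [0.3 1.3 5.4] T [ 0.2   0.28 -0.03] gap 0.394 q [-0.59 -0.17 -0.31  1.43 -0.    0.58]
```

The flask is on the pocket floor (5 N up). I'll release and retreat upward.

Request:
carry_out(
  increments=[
    {"tx": 0,"ty": 0,"tz": 0,"ax": 0,"ay": 0,"az": 0,"hand": 0.45},
    {"tx": 0,"ty": 0,"tz": 0,"ax": 0,"ay": 0,"az": 0,"hand": 0.6},
    {"tx": 0,"ty": 0,"tz": 0,"ax": 0,"ay": 0,"az": 0,"hand": 0.8},
    {"tx": 0,"ty": 0,"tz": 0,"ax": 0,"ay": 0,"az": 0,"hand": 0.8},
    {"tx": 0,"ty": 0,"tz": 0,"ax": 0,"ay": 0,"az": 0,"hand": 0.8},
    {"tx": 0,"ty": 0,"tz": -5,"ax": 0,"ay": 0,"az": 0,"hand": 0.8},
    {"tx": 0,"ty": 0,"tz": -20,"ax": 0,"ay": 0,"az": 0,"hand": 0.8},
    {"tx": 0,"ty": 0,"tz": -45,"ax": 0,"ay": 0,"az": 0,"hand": 0.8},
    {"tx": 0,"ty": 0,"tz": -75,"ax": 0,"ay": 0,"az": 0,"hand": 0.8},
    {"tx": 0,"ty": 0,"tz": -105,"ax": 0,"ay": 0,"az": 0,"hand": 0.8},
    {"tx": 0,"ty": 0,"tz": -120,"ax": 0,"ay": 0,"az": 0,"hand": 0.8},
    {"tx": 0,"ty": 0,"tz": -120,"ax": 0,"ay": 0,"az": 0,"hand": 0.8},
  ],
)

```text
t: 23.9
tool_pos: [0.4843, -0.1656, 0.2753]
ee_rot: [0.001, 0.55, 0.835, -0.0]
force: [0.8, -0.4, -0.0]
finger_gap: 0.802
```

```bash
python3 - <<'E'
from look import *
rep(); print(*to((.36,.2,.28),.405))
look("g1",(225,180,150,215),(345,220,140,140))
E
```

```text
t 23.9 p [ 0.4843 -0.1656  0.2753] yaw 0.4055 zax [ 0.0015 -0.0021 -1.    ] F [ 0.8 -0.4 -0. ] T [-0.01 -0.03 -0.04] gap 0.802 q [-0.58 -0.15 -0.08  1.65 -0.    0.58]
[385.   30.   -5.7] [0.0005 0.0025 0.0005]
```

View pics/g1.png

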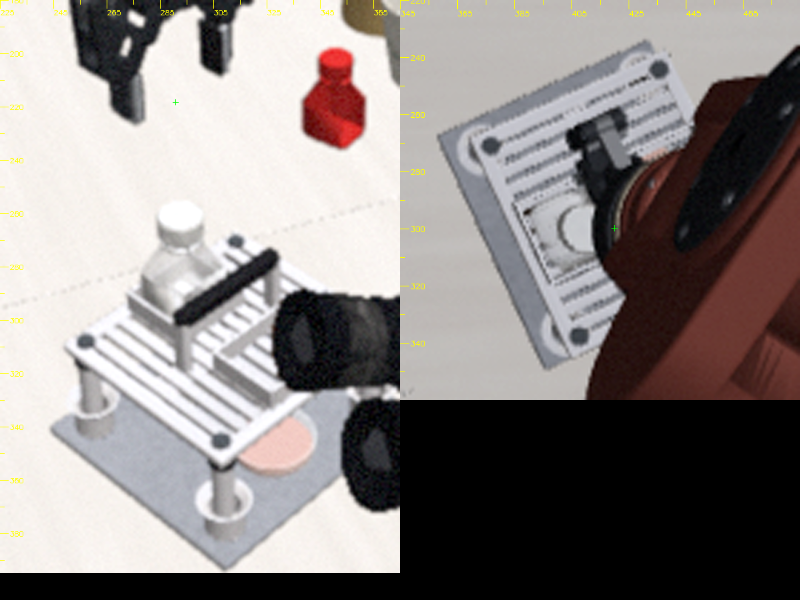

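The flask stands in the left pocket. I'll move the arm aside so the top camera can check all four posts.

Request:
carry_out(
  increments=[
    {"tx": 20,"ty": 2,"tz": -5,"ax": 0,"ay": 0,"az": 0,"hand": 0.8},
    {"tx": 60,"ty": 5,"tz": -5,"ax": 0,"ay": 0,"az": 0,"hand": 0.8},
    {"tx": 100,"ty": 8,"tz": -5,"ax": 0,"ay": 0,"az": 0,"hand": 0.8},
    {"tx": 140,"ty": 11,"tz": -5,"ax": 0,"ay": 0,"az": 0,"hand": 0.8},
    {"tx": 180,"ty": 14,"tz": -5,"ax": 0,"ay": 0,"az": 0,"hand": 0.8},
    {"tx": 220,"ty": 17,"tz": -5,"ax": 0,"ay": 0,"az": 0,"hand": 0.8},
    {"tx": 260,"ty": 20,"tz": -5,"ax": 0,"ay": 0,"az": 0,"hand": 0.8},
    {"tx": 300,"ty": 24,"tz": -5,"ax": 0,"ay": 0,"az": 0,"hand": 0.8},
    {"tx": 340,"ty": 27,"tz": -5,"ax": 0,"ay": 0,"az": 0,"hand": 0.8},
    {"tx": 375,"ty": 30,"tz": -5,"ax": 0,"ay": 0,"az": 0,"hand": 0.8},
    {"tx": 385,"ty": 30,"tz": -5,"ax": 0,"ay": 0,"az": 0,"hand": 0.8},
    {"tx": 385,"ty": 30,"tz": -5,"ax": 0,"ay": 0,"az": 0,"hand": 0.8},
  ],
)

```text
t: 25.5
tool_pos: [0.3588, 0.2007, 0.2779]
ee_rot: [-0.0, 0.55, 0.835, -0.001]
force: [-0.1, 0.8, 0.0]
finger_gap: 0.8
```

```bash
python3 - <<'E'
from look import *
from fit import W
rep()
P=W((.5009,-.2055,.4054),[[a,b,.083] for a in(-.075,.075) for b in(-.068,.068)]+[[0,.044,.083+.086]],.012)
look("g2",(225,220,150,175),(345,220,140,140),P)
E
```

```text
t 25.5 p [0.3588 0.2007 0.2779] yaw 0.4071 zax [-1.5e-03 -7.0e-04 -1.0e+00] F [-0.1  0.8  0. ] T [-0.03  0.04  0.05] gap 0.8 q [ 0.19 -0.45 -0.32  1.71 -0.    1.35]
```

View pics/g2.png

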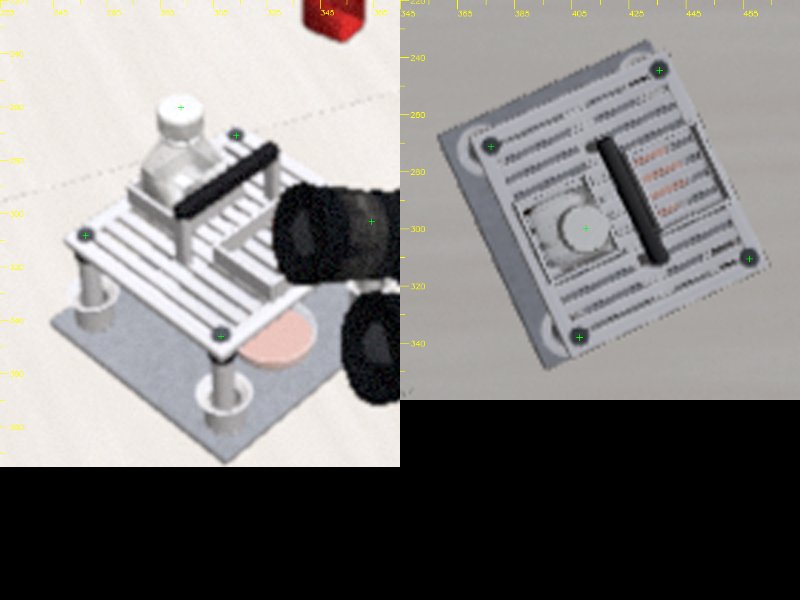

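All four post tops and the cap centre sit on the markers predicted for "fully home". I'll hand in.

```bash
python3 -c "
from plant import arm
print(arm.hand_in())"
```

```text
the job is handed in; nothing more can be done
None
```

I set the upper tier into the base tier's four cups, then stood the white-capped flask upright in its left pocket and handed the job in at about 25.5 s. I held the tier by its handle until its feet were down.

- **Tier:** in the last pictures all four post tops match the "fully home" position to about 1 px in the top view. The side view agrees on three; the microscope hides the fourth post. At contact the gripper height was as predicted and the tier's weight came off the wrist.
- **Flask:** it stood upright with its cap on the predicted point in both views, and the gripper felt the pocket floor before letting go.
- **Dish and jar:** the dish is where it was in the side view. The deck hides the jar, so I couldn't see it at the end, but the tier never met any resistance on the way down.
- **Problem on the way:** one move call was refused over its format before anything moved, and I sent it again. No other checks failed or disagreed.

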